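# Tip a standing carton into the photo area and press the camera key

## Task

At this goods-in desk, tip the tall standing carton over with the outside of the fingers so that it falls into the taped rectangle and lies flat on a broad face, wholly within the tape. Then press the round key fully down to take its picture, and let it come back up. Only push the carton gently: do not grip, lift or carry it, leave the key alone until the carton lies there, and leave everything else standing where it is.

Things in the scene. Friction and masses are not known exactly. Their poses are not given: they have to be found in the camera images.
- tall_carton: The tallest carton, cardboard, loose, 0.25 to 0.5 kg, standing: 60 (x) x 110 (y) x 200 mm (z, up). Origin: centre of the underside. Its +x broad face looks into the taped rectangle (axes within 0.1 rad). 1 to 2 N on the -x face near the top tips it about its front foot edge; past 17 degrees it falls by itself, its foot slipping 2 cm at most. Pushed low it slides.
- carton_mid (a point): Centre of the tall carton, 100 mm above its underside while it stands; 30 mm above the table when it lies on a broad face.
- carton_foot_left (a point): Tall carton, mid-thickness (carton x = 0), at its underside, +y narrow side: carton frame (0, 55, 0) mm.
- carton_foot_right (a point): The same at the -y narrow side: carton frame (0, -55, 0) mm.
- carton_top_left (a point): Tall carton, mid-thickness, at its top end, +y narrow side: carton frame (0, 55, 200) mm.
- carton_top_right (a point): The same at the -y narrow side: carton frame (0, -55, 200) mm.
- zone: Rectangle of flat black tape, 18 mm wide, on the table. Inside the tape it measures 290 mm (its x) by 200 mm (its y). Origin: its centre, on the table; z up. The tall carton stands across the tape at its -x end, 125 mm from the centre, and so falls along its +x.
- key_top (a point): Centre of the top of the camera key, a round white spring push button 36 mm across in a low fixed black housing on the right (-y) or left (+y) of the table. It is pressed straight down, 6 mm to the bottom, which takes 5 N, and springs back when let go.
- key (a joint): How far the key is pressed, in m: 0 up, 0.006 fully down.
- short_carton: Bystander: cardboard carton 60 x 80 x 120 mm high, standing beside the tall one, on the rectangle's -y side. Origin: centre of the underside. Loose.
- squat_box: Bystander: cardboard box 90 x 120 x 70 mm high beyond the rectangle's +x end. Origin: centre of the underside. Loose.
- spray_can: Bystander: white can, diameter 54 mm, 150 mm high, beside the rectangle on its -y side. Origin: centre of the underside. Loose.
- tape_roll: Bystander: roll of packing tape lying flat, outer diameter 90 mm, 45 mm high, at the right of the table. Origin: centre of the underside. Loose.
- jar: Bystander: jar with a metal cap, diameter 64 mm, 80 mm high, on the side of the table where the key is not. Origin: centre of the underside. Loose.
- driver: Bystander: screwdriver 200 mm long lying at the left of the table. Loose.
Things that resemble listed ones, but are neither listed nor needed, are in the scene too. What is shaped like the tall_carton but green or orange is not meant.

How it is judged:
On the way, in this order (a step that is already met when the one before it is completed fails the run):
1. the tall carton lies flat on a broad face, at rest, wholly within the tape (angle between tall_carton's own z axis and vertical between 1.47 and 1.67 rad and height (world z) of carton_mid below 0.04 m and x of carton_foot_left in the frame of zone between -0.145 and 0.145 m and y of carton_foot_left in the frame of zone between -0.1 and 0.1 m and x of carton_foot_right in the frame of zone between -0.145 and 0.145 m and y of carton_foot_right in the frame of zone between -0.1 and 0.1 m and x of carton_top_left in the frame of zone between -0.145 and 0.145 m and y of carton_top_left in the frame of zone between -0.1 and 0.1 m and x of carton_top_right in the frame of zone between -0.145 and 0.145 m and y of carton_top_right in the frame of zone between -0.1 and 0.1 m and linear speed of tall_carton below 0.02 m/s and angular speed of tall_carton below 0.2 rad/s), for 0.2 s.
2. the key is pressed down (value of joint key above 0.0045 m), for 0.05 s.
At the end, for the whole second after the job is handed in: The tall carton lies flat on a broad face (0.1 rad), at rest, its four listed corner points within the 290 x 200 mm inside the tape; afterwards the key was pressed at least 4.5 mm and is up again (under 1.5 mm); each bystander is within 20 mm of its start (all of step 1 and value of joint key below 0.0015 m and distance of each of short_carton, squat_box, spray_can, tape_roll, jar, driver from where it was at the start of the episode below 0.02 m); the robot touches nothing.
It fails at once if the tall carton is lifted off the table (height (world z) of carton_mid above 0.125 m or (angle between tall_carton's own z axis and vertical above 1.4 rad and height (world z) of carton_mid above 0.07 m)).
It fails at once if the tall carton is gripped or struck hard (over 18 N from the fingers) (contact force between the fingers and tall_carton above 18 N).
It fails at once if the key is pressed before the carton lies down (value of joint key above 0.003 m and angle between tall_carton's own z axis and vertical below 1.4 rad).
It fails at once if a bystander is moved more than 20 mm (distance of any of short_carton, squat_box, spray_can, tape_roll, jar, driver from where it was at the start of the episode above 0.02 m).
It also fails if it takes over 38 s, if anything falls off the work surface, if the arm or the gripper's body presses on something with over 40 N, if the wrist force passes 120 N, or if a joint passes its speed limit or range.

## Robot

A 6-joint arm with a two-finger parallel gripper is mounted at the origin on the work surface. World frame = base frame: x ahead of the robot, y to its left, z up, the work surface at z = 0. Lengths are in m, angles in rad, forces in N, time in s.
With the tool pointing down it reaches from about 0.25 to 0.85 m from the base axis. Payload 12.5 kg.
Tool frame: the origin (TCP) lies on the centre line of the jaws, within the pads' length; the fingertips stand 17 mm ahead of it and the grasp point (between the pads) lies 2 mm behind it (manip.tcp_to_tips is the distance from the TCP to the fingertips, in m); z points along the fingers, y is the line along which they close (so a half turn about z gives the same grasp; the last joint's range is limited). The gripper opens to 93 mm and grips with 3 to 60 N. Pads are 15 mm wide; open, the fingers measure 128 mm over their backs; the gripper's body (75 mm by 188 mm) begins 65 mm behind the grasp point.
Start: joints at [1.021, 0.351, 1.652, -0, 1.139, -0.085], TCP at [0.247, 0.492, 0.236] pointing down, gripper open.
Joint ranges: [-2.75, 2.75], [-0.79, 2.1], [0.01, 2.65], [-1.57, 4.71], [0.07, 3.14], [-2.87, 2.87]. Speed limits (rad/s): [2.22, 2.22, 2.79, 3.14, 3.14, 3.14].

## Interface

Orientations are given as a rotation vector (axis times angle).
In Python, from station import manip gives the robot as it stands.
- The arm moves only by the tool drive_tool, never from a script. Its argument "plan" is a list of rows, each a list of 7 numbers: the turn, a rotation vector about the tool's x, y, z in rad, then the shift along the tool's x, y, z in cm, then the opening, from -1 (shut) to 1 (fully open). In form: [[wx, wy, wz, tx, ty, tz, gripper], ...]. A call has 1 to 8 rows; each row shifts and turns the commanded pose from where the row before left it, along the tool's axes as they then stand; what a row does not reach is not made up. A row lasts 1/10 s, in which the tool goes at most 50 mm and 8.59 degrees, less where a joint would pass 70% of its speed; a pose out of reach is approached as far as the arm can. A call with a gripper value outside its range is refused whole. The fingers move at their own pace and stop on an object; the grip force is fixed at half the most. Time passes only in rows, so rows that do not move let the fingers close. It gives the time, the measured TCP pose, the force, the opening and the grip force at its end, in the units of the state.
- manip.get_state(): the state, without advancing time (a new reading comes with each control period).
- manip.capture(name): name is "scene" or "top"; returns a dict with "color" (400x640x3 uint8, red, green, blue), "intrinsics" (3x3 intrinsics, pixels), "R" (3x3) and "t" (3): a world point X has camera coordinates R X + t. Camera axes: x right, y down, z forward; pixel columns grow to the right and rows downward; lengths in m; the calibration is good to about 2 mm. A picture is of the moment at which its call begins. There is no depth.
- manip.job_done(): hands the job in; it is judged then, once.
The state is a dict: "time_s": time; "joints": joint angles; "joint_vel": joint speeds; "effort": joint torques, N m; "tool_pos": TCP position; "tool_rot": TCP orientation; "force": force on the tool from outside, world axes, zero at the start; "torque": the same for the moment, N m; "opening": finger opening in m; "grasp_force": force on a finger pad.
Only numpy, scipy, OpenCV 4.12 (cv2) and the standard library are available. Lean on these libraries where they do the work, as an engineer would, in place of code of your own. Each camera call takes 0.05 s, during which the arm holds its last target. There are 200 camera calls.

## Working session

There is one attempt and no reset: what is moved stays moved. The work goes in short steps, Python scripts to look and compute and a tool call to move; the robot and the scene stay as the last step left them, time stands still between calls to the robot, and variables do not carry over. Pictures are saved under pics/ and viewed, at most 10 in all, crops included, and the job is handed in when it is done.

Besides the shell and the picture viewer there is one more tool, called after ">>>" as a command line: name --pt "numbers of a row" for each row, then --argument value for the rest. drive_tool: Moves the arm, as the interface text tells. Its arguments: {"type":"object","properties":{"plan":{"type":"array","items":{"type":"array","items":{"type":"number"}}}},"required":["plan"]}

```bash
mkdir -p pics; cat > h.py <<'E'
import numpy as np, cv2, pickle
from station import manip
def snap(tag):
    for n in ("scene","top"):
        c=manip.capture(n); cv2.imwrite(f"pics/{tag}_{n}.png",c["color"][:,:,::-1]); pickle.dump(c,open(f"pics/{tag}_{n}.pkl","wb"))
def load(tag,n): return pickle.load(open(f"pics/{tag}_{n}.pkl","rb"))
def ray(c,u,v):
    d=c["R"].T@np.linalg.inv(c["intrinsics"])@np.array([u,v,1.]); return -c["R"].T@c["t"],d
def onz(c,u,v,z):
    o,d=ray(c,u,v); return o+d*(z-o[2])/d[2]
def proj(c,X):
    p=c["intrinsics"]@(c["R"]@np.array(X)+c["t"]); return p[:2]/p[2]
def tri(c1,p1,c2,p2):
    o,d=ray(c1,*p1);q,e=ray(c2,*p2);d=d/np.linalg.norm(d);e=e/np.linalg.norm(e)
    s=np.linalg.lstsq(np.c_[d,-e],q-o,rcond=None)[0]
    a,b=o+s[0]*d,q+s[1]*e; return (a+b)/2,np.linalg.norm(a-b)
E
python3 - <<'E'
from h import *
snap("a")
for n in("scene","top"):
    c=load("a",n); print(n,-c["R"].T@c["t"], c["R"][2])
s=manip.get_state(); print(s["tool_pos"],s["tool_rot"],s["force"],manip.tcp_to_tips)
E
```

```text
scene [0.95214645 0.37154399 0.97396376] [-0.39464682 -0.3810982  -0.83607299]
top [0.48518517 0.00142729 1.1758799 ] [ 0.05949566  0.017407   -0.99807678]
[0.24636258 0.4914223  0.23517384] [-7.23484428e-01 -3.05682183e+00  1.50305532e-03] [-0.89488557 -0.24953813 -0.28295584] 0.017
```

View pics/a_scene.png

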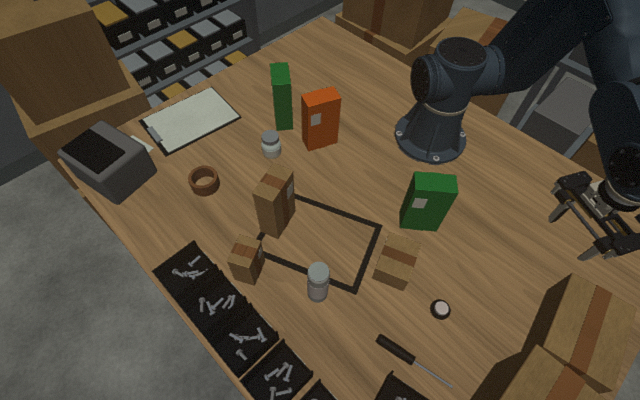

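View pics/a_top.png

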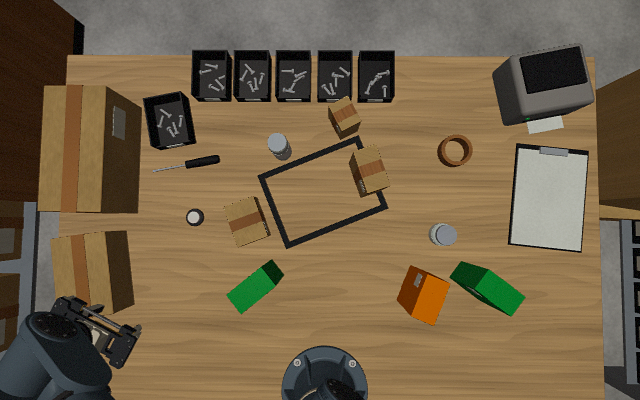

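The tall carton (plain cardboard) is at scene (276,203) and top (369,172). Things it could be mistaken for, in scene pixels: green (282,97) and (429,200), orange (321,118), short carton (246,260), squat box (397,260). The key is at scene (440,309) and top (195,217). I'll check this in one close crop.

```bash
python3 - <<'E'
from h import *
a=cv2.imread("pics/a_scene.png")[150:310,220:460]; b=cv2.imread("pics/a_top.png")[85:260,180:420]
f=lambda i,s:cv2.resize(i,None,fx=s,fy=s,interpolation=cv2.INTER_CUBIC)
cv2.imwrite("pics/z1.png",f(a,3.3)); cv2.imwrite("pics/z2.png",f(b,3.3))
E
```

```text
(no output)
```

View pics/z1.png

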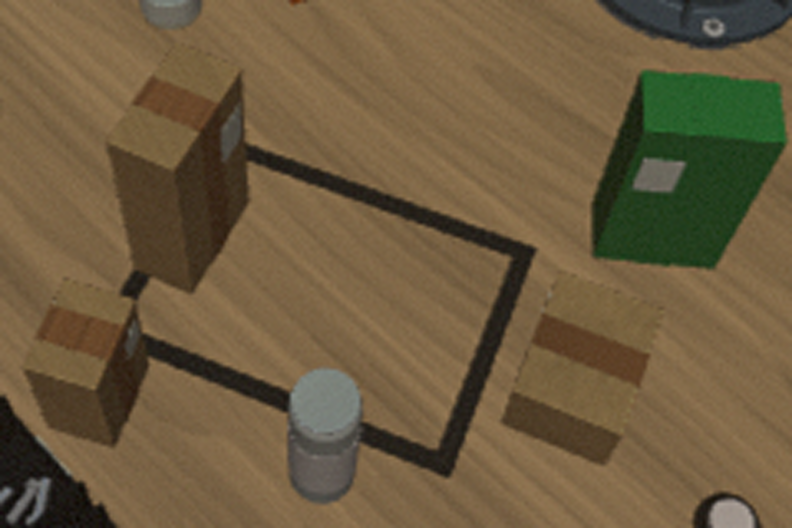

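View pics/z2.png

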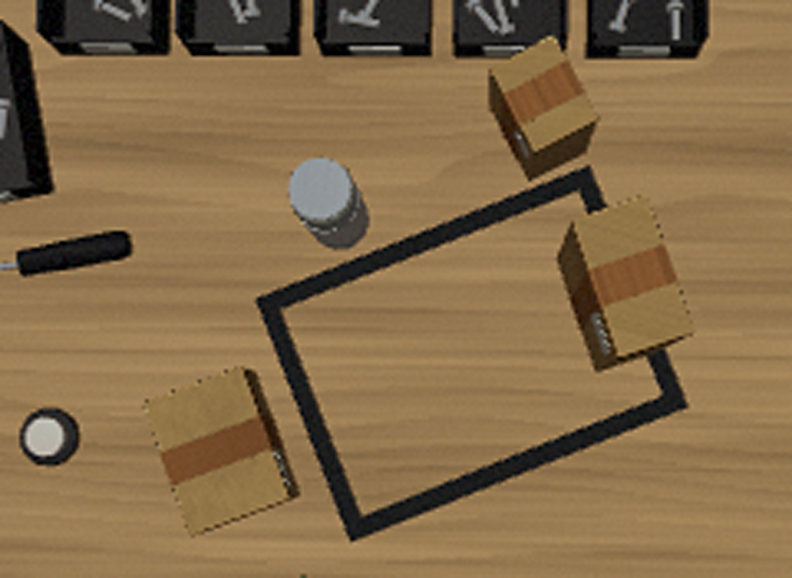

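The crops confirm it: the tall carton has brown tape and stands across the tape's right end in the top view. Its front face looks left, towards world +y. I'm triangulating its top corners, the key and the zone.

```bash
python3 - <<'E'
from h import *
np.set_printoptions(precision=4,suppress=True)
S,T=load("a","scene"),load("a","top")
fs=lambda p:np.array(p)/3.3+[219.65,149.65]; ft=lambda p:np.array(p)/3.3+[179.65,84.65]
z=[onz(T,*ft(p),0)for p in[(257,299),(588,168),(688,405),(353,540)]]
C=sum(z)/4; ex=(z[0]+z[3]-z[1]-z[2]);L=np.linalg.norm(ex)/2;ex/=np.linalg.norm(ex); print("zone",C,L,np.linalg.norm(z[0]-z[3]),"ex",ex)
ey=np.array([-ex[1],ex[0],0])
zs=[onz(S,*fs(p),0) for p in[(447,476),(535,247)]]; print("scene +x corners",zs, z[0],z[3])
K=[]
for n,a,b in[("front-y",(180,168),(573,222)),("front+y",(243,70),(612,362)),("back+y",(180,45),(693,332)),("back-y",(110,143),(648,196))]:
    P,e=tri(S,fs(a),T,ft(b)); K.append(P); d=P-C; print(n,P,e,"zone",d@ex,d@ey)
m=sum(K)/4; print("mid",m,"zone",(m-C)@ex,(m-C)@ey)
f=K[1]-K[0]+K[2]-K[3]; print("carton y axis",f/np.linalg.norm(f), "ey",ey)
print("key",tri(S,(441,308.5),T,ft((45,437))), onz(T,*ft((45,437)),0.03))
print("short top",tri(S,fs((87,320)),T,ft((545,92))))
E
```

```text
zone [0.5706 0.01   0.    ] 0.32240625149563895 0.23357674897144035 ex [-0.3817  0.9243  0.    ]
scene +x corners [array([0.6175, 0.2053, 0.    ]), array([0.3998, 0.1164, 0.    ])] [0.6167 0.2042 0.    ] [0.4014 0.1137 0.    ]
front-y [ 0.6532 -0.0645  0.1977] 0.005780306748016052 zone -0.10039721400274332 -0.047891935947287155
front+y [ 0.5515 -0.0982  0.1951] 0.0037605083558387214 zone -0.0926644437796684 0.05897612205133419
back+y [ 0.5723 -0.156   0.194 ] 0.0035577598207619655 zone -0.15402711554680085 0.061785774102279784
back-y [ 0.6745 -0.1215  0.1929] 0.00521500229618261 zone -0.16120020420059228 -0.04580862932139002
mid [ 0.6129 -0.1101  0.1949] zone -0.12707224438245124 0.006765332721234171
carton y axis [-0.9485 -0.3167 -0.0073] ey [-0.9243 -0.3817  0.    ]
key (array([0.4897, 0.3899, 0.0103]), np.float64(0.0006556128832195518)) [0.4898 0.383  0.03  ]
short top (array([ 0.7694, -0.0455,  0.1333]), np.float64(0.0066594643108157))
```

>>> drive_tool --pt "0 0 0.13 0 0 -1.2 -1" --pt "0 0 0.13 0 0 -1.2 -1" --pt "0 0 0.13 0 0 -1.2 -1" --pt "0 0 0.13 0 0 -1.2 -1" --pt "0 0 0.13 0 0 -1.2 -1" --pt "0 0 0.13 0 0 -1.2 -1" --pt "0 0 0 0 0 0 -1"

```text
time_s: 0.8
tool_pos: [0.2467, 0.492, 0.3087]
tool_rot: [-1.834, -2.551, -0.003]
force: [0.1, 0.0, 0.9]
opening: 0.0416
grasp_force: 0.0
```

```bash
cat > go.py <<'E'
from h import *
import sys
from scipy.spatial.transform import Rotation as Ro
s=manip.get_state();R=Ro.from_rotvec(s["tool_rot"]).as_matrix()
t=np.array([float(a) for a in sys.argv[1:4]])
np.set_printoptions(precision=3,suppress=True)
print("shift cm",R.T@(t-s["tool_pos"])*100);print(R);print(s["tool_pos"],s["time_s"],s["opening"],s["force"])
E
python3 go.py 0.6415 -0.195 0.30
```

```text
shift cm [-77.697  15.544   0.799]
[[-0.318  0.948  0.001]
 [ 0.948  0.318  0.002]
 [ 0.001  0.002 -1.   ]]
[0.247 0.492 0.309] 0.8 0.041617873370696154 [0.145 0.037 0.89 ]
```

>>> drive_tool --pt "0 0 0 -4 0.8 0 -1" --pt "0 0 0 -4 0.8 0 -1" --pt "0 0 0 -4 0.8 0 -1" --pt "0 0 0 -4 0.8 0 -1" --pt "0 0 0 -4 0.8 0 -1" --pt "0 0 0 -4 0.8 0 -1" --pt "0 0 0 -4 0.8 0 -1" --pt "0 0 0 -4 0.8 0 -1"

```text
time_s: 1.6
tool_pos: [0.4099, 0.2074, 0.3069]
tool_rot: [-1.826, -2.556, 0.001]
force: [0.4, -0.2, 0.0]
opening: 0.0006
grasp_force: 0.0
```

>>> drive_tool --pt "0 0 0 -4 0.8 0 -1" --pt "0 0 0 -4 0.8 0 -1" --pt "0 0 0 -4 0.8 0 -1" --pt "0 0 0 -4 0.8 0 -1" --pt "0 0 0 -4 0.8 0 -1" --pt "0 0 0 -4 0.8 0 -1" --pt "0 0 0 -4 0.8 0 -1" --pt "0 0 0 -4 0.8 0 -1"

```text
time_s: 2.4
tool_pos: [0.5731, -0.0753, 0.3066]
tool_rot: [-1.825, -2.555, 0.001]
force: [-0.1, -0.1, -0.6]
opening: 0.0005
grasp_force: 0.0
```

```bash
python3 go.py 0.6415 -0.195 0.30
```

```text
shift cm [-13.545   2.59    0.651]
[[-0.324  0.946 -0.001]
 [ 0.946  0.324  0.   ]
 [ 0.001 -0.001 -1.   ]]
[ 0.573 -0.075  0.307] 2.4 0.000485115218782587 [-0.115 -0.13  -0.582]
```

>>> drive_tool --pt "0 0 0 -3.5 0.6 0 -1" --pt "0 0 0 -3.5 0.6 0 -1" --pt "0 0 0 -3.5 0.7 0 -1" --pt "0 0 0 -3 0.7 0 -1" --pt "0 0 0 0 0 2 -1" --pt "0 0 0 0 0 3.5 -1" --pt "0 0 0 0 0 2 -1" --pt "0 0 0 0 0 0 -1"

```text
time_s: 3.2
tool_pos: [0.6391, -0.1927, 0.2285]
tool_rot: [-1.823, -2.55, 0.003]
force: [-0.6, 0.1, -0.2]
opening: 0.0004
grasp_force: 0.0
```

```bash
python3 go.py 0.6415 -0.195 0.19; python3 - <<'E'
from h import *
snap("b")
f=lambda i,s:cv2.resize(i,None,fx=s,fy=s,interpolation=cv2.INTER_CUBIC)
a=cv2.imread("pics/b_scene.png")[100:300,200:400]; b=cv2.imread("pics/b_top.png")[85:285,260:460]
cv2.imwrite("pics/z3.png",np.hstack([f(a,2),f(b,2)]))
E
```

```text
shift cm [-0.311  0.175  3.846]
[[-0.323  0.946 -0.006]
 [ 0.946  0.323  0.002]
 [ 0.004 -0.005 -1.   ]]
[ 0.639 -0.193  0.228] 3.2 0.00035144944031729433 [-0.626  0.146 -0.248]
```

View pics/z3.png

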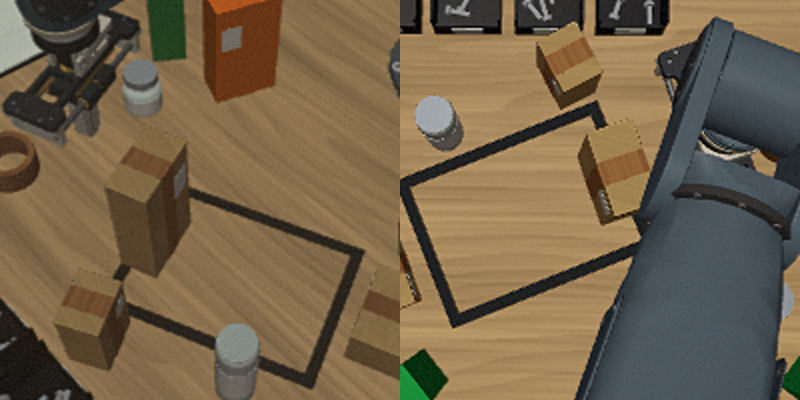

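The carton is untouched, and the closed fingers hang behind its -x face (crop pixel (88,120)). Next I lower to the push height and push slowly along tool x.

>>> drive_tool --pt "0 0 0 0 0 2 -1" --pt "0 0 0 0 0 2 -1" --pt "0 0 0 1 0 0 -1" --pt "0 0 0 1 0 0 -1" --pt "0 0 0 0.7 0 0 -1" --pt "0 0 0 0.5 0 0 -1" --pt "0 0 0 0.4 0 0 -1" --pt "0 0 0 0.4 0 0 -1"

```text
time_s: 4.1
tool_pos: [0.6278, -0.155, 0.1931]
tool_rot: [1.831, 2.552, 0.0]
force: [0.7, -0.1, -0.6]
opening: 0.0005
grasp_force: 0.0
```

>>> drive_tool --pt "0 0 0 0.4 0 0 -1" --pt "0 0 0 0.4 0 0 -1" --pt "0 0 0 0.4 0 0 -1" --pt "0 0 0 0.4 0 0 -1" --pt "0 0 0 0.4 0 0 -1" --pt "0 0 0 0.4 0 0 -1"

```text
time_s: 4.7
tool_pos: [0.62, -0.1323, 0.1927]
tool_rot: [1.831, 2.552, -0.0]
force: [0.2, -0.6, 0.8]
opening: 0.0006
grasp_force: 0.3
```

```bash
python3 go.py 0.6415 -0.195 0.19; python3 - <<'E'
from h import *
snap("c")
f=lambda i,s:cv2.resize(i,None,fx=s,fy=s,interpolation=cv2.INTER_CUBIC)
a=cv2.imread("pics/c_scene.png")[100:300,200:400]; b=cv2.imread("pics/c_top.png")[85:285,260:460]
cv2.imwrite("pics/z4.png",np.hstack([f(a,2),f(b,2)]))
E
```

```text
shift cm [-6.627  0.03   0.266]
[[-0.32   0.947  0.   ]
 [ 0.947  0.32  -0.   ]
 [-0.     0.    -1.   ]]
[ 0.62  -0.132  0.193] 4.7 0.0005746985282843727 [ 0.19  -0.616  0.756]
```

View pics/z4.png

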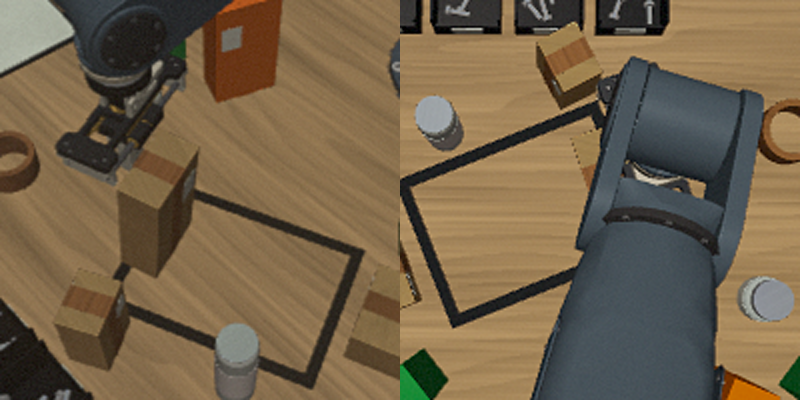

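The carton is tilting about its front foot: its top has moved about 10 px in the scene crop while the foot at (155,272) stayed put. I keep pushing.

>>> drive_tool --pt "0 0 0 0.5 0 0 -1" --pt "0 0 0 0.5 0 0 -1" --pt "0 0 0 0.5 0 0 -1" --pt "0 0 0 0.5 0 0 -1" --pt "0 0 0 0.5 0 0 -1" --pt "0 0 0 0.5 0 0 -1" --pt "0 0 0 0.5 0 0 -1" --pt "0 0 0 0.5 0 0 -1"

```text
time_s: 5.6
tool_pos: [0.6071, -0.0942, 0.1926]
tool_rot: [-1.831, -2.552, -0.0]
force: [-0.5, -1.1, -0.2]
opening: 0.0001
grasp_force: 0.0
```

>>> drive_tool --pt "0 0 0 0.4 0 0 -1" --pt "0 0 0 0.4 0 0 -1" --pt "0 0 0 0 0 0 -1" --pt "0 0 0 0 0 0 -1" --pt "0 0 0 0 0 0 -1" --pt "0 0 0 0 0 0 -1" --pt "0 0 0 0 0 0 -1" --pt "0 0 0 0 0 0 -1"

```text
time_s: 6.4
tool_pos: [0.6047, -0.0872, 0.1926]
tool_rot: [1.832, 2.552, -0.0]
force: [0.3, 0.3, -0.1]
opening: 0.0004
grasp_force: 0.0
```

```bash
python3 - <<'E'
from h import *
snap("d")
f=lambda i,s:cv2.resize(i,None,fx=s,fy=s,interpolation=cv2.INTER_CUBIC)
a=cv2.imread("pics/d_scene.png")[150:350,220:470]; b=cv2.imread("pics/d_top.png")[85:285,180:430]
cv2.imwrite("pics/z5.png",f(np.vstack([a,b]),1.5))
E
```

```text
(no output)
```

View pics/z5.png

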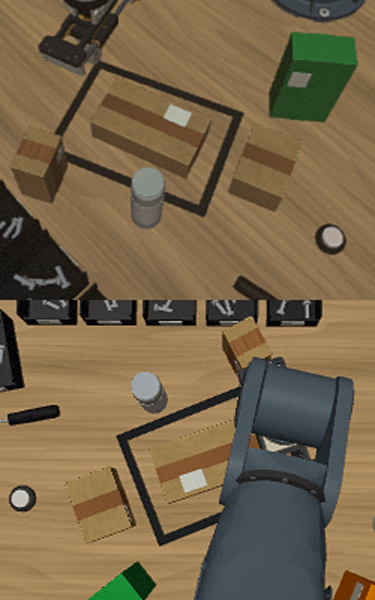

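The carton lies within the tape (scene crop, corners (92,120) to (210,130)). Now I move to the key.

>>> drive_tool --pt "0 0 0 3 0.2 0 -1" --pt "0 0 0 4 0.3 0 -1" --pt "0 0 0 4 0.4 0 -1" --pt "0 0 0 4 0.4 0 -1" --pt "0 0 0 4 0.4 0 -1" --pt "0 0 0 4 0.4 0 -1" --pt "0 0 0 4 0.4 0 -1" --pt "0 0 0 4 0.4 0 -1"

```text
time_s: 7.3
tool_pos: [0.5324, 0.2174, 0.1928]
tool_rot: [1.831, 2.552, 0.0]
force: [0.6, 0.1, -0.4]
opening: 0.0004
grasp_force: 0.0
```

>>> drive_tool --pt "0 0 0 4 0.3 0 -1" --pt "0 0 0 4 0.3 0 -1" --pt "0 0 0 4 0.3 0 -1" --pt "0 0 0 3 0.3 1 -1" --pt "0 0 0 2 0.2 2 -1" --pt "0 0 0 0 0 3 -1" --pt "0 0 0 0 0 3 -1" --pt "0 0 0 0 0 0 -1"

```text
time_s: 8.1
tool_pos: [0.4899, 0.3804, 0.099]
tool_rot: [-1.83, -2.551, 0.01]
force: [-1.1, 0.4, -0.5]
opening: 0.0006
grasp_force: 0.0
```

```bash
python3 go.py 0.490 0.389 0.06; python3 - <<'E'
from h import *
np.set_printoptions(precision=4,suppress=True)
snap("e")
f=lambda i,s:cv2.resize(i,None,fx=s,fy=s,interpolation=cv2.INTER_CUBIC)
a=cv2.imread("pics/e_scene.png"); b=cv2.imread("pics/e_top.png")
A=np.vstack([f(a[180:300,250:400],2.5),f(a[250:350,380:500],3.125)[:300,:375]])
B=np.vstack([f(b[125:245,250:400],2.5),f(b[170:270,140:260],3.125)[:300,:375]])
cv2.imwrite("pics/z6.png",np.hstack([A,B])[:600]); print(A.shape)
s=manip.get_state(); tip=np.array(s["tool_pos"])-[0,0,.017]; print(proj(load("e","scene"),tip),proj(load("e","top"),tip))
E
```

```text
shift cm [0.821 0.314 3.9  ]
[[-0.321  0.947 -0.005]
 [ 0.947  0.321 -0.004]
 [-0.002 -0.006 -1.   ]]
[0.49  0.38  0.099] 8.1 0.0006138686756201229 [-1.139  0.424 -0.49 ]
(600, 375, 3)
[446.6225 296.8113] [187.1284 216.1421]
```

View pics/z6.png

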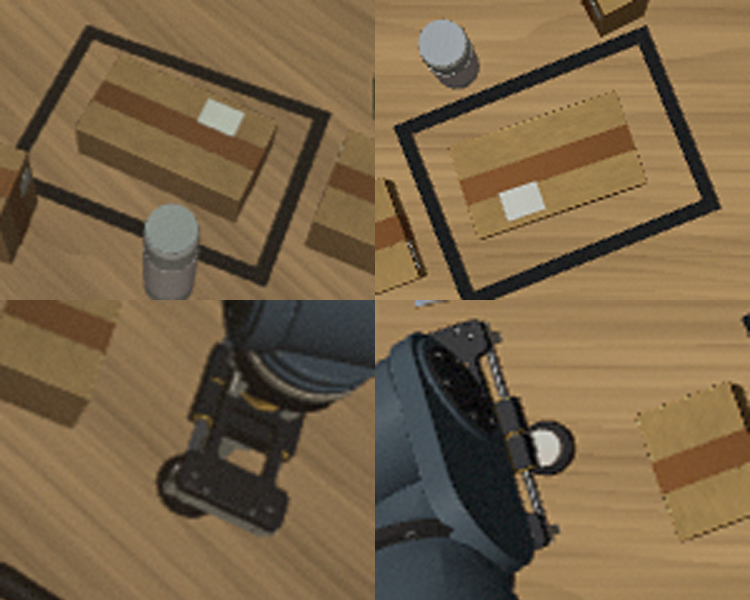

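The carton lies well inside the tape in both views (top crop: carton (450,90)-(648,238), tape (397,28)-(720,300)). The fingers are beside and above the key (top-view crop (548,447)). I correct the position and go down.

>>> drive_tool --pt "0 0 0 0.6 0.2 1 -1" --pt "0 0 0 0 0 1.5 -1" --pt "0 0 0 0 0 1 -1" --pt "0 0 0 0 0 0.5 -1" --pt "0 0 0 0 0 0.3 -1" --pt "0 0 0 0 0 0 -1"

```text
time_s: 8.8
tool_pos: [0.4917, 0.3876, 0.0593]
tool_rot: [-1.832, -2.552, 0.001]
force: [-0.3, -1.3, -0.7]
opening: 0.0004
grasp_force: 0.0
```

>>> drive_tool --pt "0 0 0 0 0 0.3 -1" --pt "0 0 0 0 0 0.3 -1" --pt "0 0 0 0 0 0.3 -1"

```text
time_s: 9.1
tool_pos: [0.4918, 0.3877, 0.0506]
tool_rot: [1.831, 2.552, 0.0]
force: [0.0, -0.2, -0.3]
opening: 0.0008
grasp_force: 0.0
```

Tips are at 0.034 and still free.

>>> drive_tool --pt "0 0 0 0 0 0.3 -1" --pt "0 0 0 0 0 0.3 -1" --pt "0 0 0 0 0 0 -1"

```text
time_s: 9.4
tool_pos: [0.4915, 0.3876, 0.0441]
tool_rot: [-1.831, -2.552, 0.001]
force: [-0.5, -0.2, 0.3]
opening: 0.0005
grasp_force: 0.0
```

>>> drive_tool --pt "0 0 0 0 0 0.3 -1" --pt "0 0 0 0 0 0 -1"

```text
time_s: 9.6
tool_pos: [0.4916, 0.3876, 0.0413]
tool_rot: [-1.831, -2.552, 0.001]
force: [-0.5, -0.0, 0.9]
opening: 0.0007
grasp_force: 0.0
```

>>> drive_tool --pt "0 0 0 0 0 0.2 -1" --pt "0 0 0 0 0 0 -1"

```text
time_s: 9.8
tool_pos: [0.4917, 0.3877, 0.0395]
tool_rot: [-1.831, -2.552, 0.0]
force: [0.4, -0.0, -0.8]
opening: 0.0004
grasp_force: 0.0
```

>>> drive_tool --pt "0 0 0 0 0 0.2 -1" --pt "0 0 0 0 0 0 -1"

```text
time_s: 10.0
tool_pos: [0.4918, 0.3878, 0.0377]
tool_rot: [1.831, 2.552, 0.0]
force: [-0.8, -0.1, 2.3]
opening: 0.0003
grasp_force: 1.1
```

>>> drive_tool --pt "0 0 0 0 0 0.2 -1" --pt "0 0 0 0 0 0 -1"

```text
time_s: 10.2
tool_pos: [0.4918, 0.3878, 0.0356]
tool_rot: [1.831, 2.552, 0.0]
force: [0.0, 0.2, 3.7]
opening: 0.0002
grasp_force: 1.7
```

>>> drive_tool --pt "0 0 0 0 0 0.2 -1" --pt "0 0 0 0 0 0 -1"

```text
time_s: 10.4
tool_pos: [0.4918, 0.3878, 0.0337]
tool_rot: [1.831, 2.552, 0.001]
force: [-0.4, -0.6, 4.5]
opening: 0.0002
grasp_force: 2.3
```

>>> drive_tool --pt "0 0 0 0 0 0.15 -1" --pt "0 0 0 0 0 0 -1"

```text
time_s: 10.6
tool_pos: [0.4919, 0.3878, 0.0332]
tool_rot: [1.831, 2.552, 0.001]
force: [-3.3, -2.3, 13.9]
opening: 0.0004
grasp_force: 6.8
```

The force followed the spring to about 5 N over 6 mm and then went stiff, so the key is at the bottom. Now I back off.

>>> drive_tool --pt "0 0 0 0 0 -0.5 -1" --pt "0 0 0 0 0 -2 -1" --pt "0 0 0 0 0 -4 -1" --pt "0 0 0 0 0 -4 -1" --pt "0 0 0 0 0 -3 -1" --pt "0 0 0 0 0 0 -1" --pt "0 0 0 0 0 0 -1"

```text
time_s: 11.3
tool_pos: [0.4916, 0.3876, 0.1669]
tool_rot: [1.831, 2.552, 0.0]
force: [-1.1, -0.3, -0.4]
opening: 0.0008
grasp_force: 0.0
```

```bash
python3 - <<'E'
from h import *
snap("f")
a=cv2.imread("pics/a_top.png"); b=cv2.imread("pics/f_top.png")
cv2.imwrite("pics/z7.png",np.vstack([a[60:270,140:480],b[60:270,140:480]]))
E
```

```text
(no output)
```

View pics/z7.png

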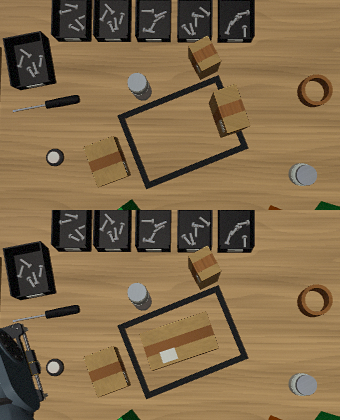

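Before (top) and after: the bystanders haven't moved, the carton lies inside the tape, and the key at (55,367) is free. I'm handing the job in.

```bash
python3 -c "
from station import manip
print(manip.job_done())"
```

```text
the job is handed in; nothing more can be done
None
```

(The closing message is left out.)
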